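Shut the gable-top carton and hold the bag clip open around its fins

TASK

Fold the open roof panel of the gable-top jaggery carton fully shut so that its fin drops behind the standing fin; then take the green bag clip off the white caddy's rim by squeezing its handles, and bring it down over the middle of the closed double fin, jaws downward. Finish while still holding it there, squeezed wide open with both fins well between the jaws and the clip not touching the carton, because I want to slip a date card in beside them before it bites. Do not crush the carton, and leave the other things where they are.

Things in the scene. Friction and masses are not known exactly. Their poses are not given: they have to be found in the camera images.
- carton: cream and rust gable-top board carton of jaggery cubes, fixed, 90 x 90 mm, walls 110 mm high. Origin: centre of its underside; z up; x across the roof from the hinged (open) side to the fixed side; y along the fins. The fixed panel rises at 45 degrees from the +x wall to the ridge at 155 mm; on it the cream standing fin (3 mm thick, x 0 to 3 mm, 90 mm long) rises to 180 mm
- fin_top (a point): middle of the standing fin's top edge, 180 mm above the worktop (at x = y = 0 of the carton, on the face of the standing fin that the other fin meets); axes as the carton's
- flap (a joint): opening angle of the hinged roof panel, rad: 0 = shut (panel sloping 45 degrees up and inwards, its fin upright against the standing fin), 0.79 = panel upright, more = leaning outwards over the carton's -x side (starts at 0.75 to 1.2); end stops at 0 and 1.9. It stays where it is left (stiff crease: about 0.3 N at the fin)
- flap_hinge (a point): the hinge crease, along y on top of the carton's -x wall: 45 mm to -x of the carton's middle, 110 mm above the worktop
- flap_tab (a point): middle of the top edge of the hinged panel's rust-red fin (the tab). Panel 88 mm wide, 62 mm from crease to fin, 3 mm thick; fin 3 mm thick, 22 mm tall, bent 45 degrees to the panel so that it stands upright when shut: then its top is 175 mm above the worktop and it takes carton x -3.5 to -0.5 mm, so the double fin is 6.5 mm thick, centred on the carton
- caddy: white plastic storage caddy, fixed, 110 mm (x) by 180 mm (y), 70 mm high, walls 4 mm, with three small packets inside below the rim. Origin: centre of its underside; z up. The clip sits on the middle part of the rim of its -x wall (which runs along y)
- clip: green plastic spring clip (44 g), standing jaws down on the caddy's rim, biting 16 mm deep, x along the rim. Origin: the pivot (steel pin 10 mm thick, 46 mm long along x). z points up from pivot to handles; y across, from right to left lever. Handle plates 30 mm wide along x, 5 to 52 mm above the pivot; jaws 46 mm wide along x, tips 42 mm below the pivot, lips 8.5 mm thick
- clip_left (a joint): how far the left (+y) lever is squeezed, rad: 0 = jaws shut; 0.053 = on the rim, handle tops 49 mm apart over their outsides; 0.3 = stop, handles parallel and 24 mm over their flat outsides, jaws gaping 25 mm inside, 42 mm outside. A spring closes it: about 3.5 N at each handle top on the rim, 9 N at the stop. Both levers move alike
- clip_right (a joint): the same for the right (-y) lever
- jaw_left (a point): inner bottom edge of the left jaw's lip, middle of its width, 42 mm below the pivot; moves with the left lever
- jaw_right (a point): inner bottom edge of the right jaw's lip, middle of its width; moves with the right lever
- bowl: steel bowl, loose, 140 mm across, 55 mm high, holding the gasket; origin: centre of its underside
- gasket: grey rubber ring lying in the bowl, 92 mm across; origin: centre of its underside
- whistle: black plastic pressure-cooker whistle cap, loose, 32 mm across, 42 mm high; origin: centre of its underside
- tiffin: open steel tiffin tier, loose, 130 mm across, 60 mm high; origin: centre of its underside
- tumbler: glass tumbler, loose, 72 mm across, 110 mm high; origin: centre of its underside
- rolling_pin: wooden rolling pin lying flat along its y axis, loose, 340 mm long, 44 mm thick; origin: underside, middle

How it is judged:
On the way, in this order (a step that is already met when the one before it is completed fails the run):
1. the roof panel is shut, its fin behind the standing fin (value of joint flap below 0.08 rad), for 0.2 s.
2. the clip is squeezed open in the fingers and lifted clear of the caddy (value of joint each of clip_left, clip_right above 0.15 rad and contact force between the fingers and clip above 1 N and contact force between clip and caddy below 0.1 N and height (world z) of clip above 0.13 m), for 0.2 s.
At the end, for the whole second after the job is handed in: Panel shut (within 0.08 rad); the robot still grips the clip (over 2 N), at rest, both levers past 0.2 rad, pivot within 20 mm of the fins' middle along them, jaw tips 8 mm or more below the standing fin's top, one on each side of both fins, clip not touching the carton (under 0.5 N) (value of joint flap below 0.08 rad and value of joint each of clip_left, clip_right above 0.2 rad and contact force between the fingers and clip above 2 N and contact force between clip and carton below 0.5 N and z of each of jaw_left, jaw_right in the frame of fin_top below -0.008 m and z of clip in the frame of fin_top above 0.005 m and y of clip in the frame of fin_top between -0.02 and 0.02 m and ((x of jaw_left in the frame of fin_top below -0.0045 m and x of jaw_right in the frame of fin_top above 0.004 m) or (x of jaw_right in the frame of fin_top below -0.0045 m and x of jaw_left in the frame of fin_top above 0.004 m)) and linear speed of clip below 0.03 m/s); the arm keeps its last pose, push and grip.
It fails at once if the carton is crushed (over 40 N) (contact force between anything else and carton above 40 N).
It fails at once if a bystander is knocked or shifted by more than 30 mm (distance of any of bowl, gasket, whistle, tiffin, tumbler, rolling_pin from where it was at the start of the episode above 0.03 m).
It also fails if it takes over 58 s, if anything falls off the work surface, if the arm or the gripper's body presses on something with over 40 N, if the wrist force passes 120 N, or if a joint passes its speed limit or range.

ROBOT

A 6-joint arm with a two-finger parallel gripper is mounted at the origin on the work surface. World frame = base frame: x ahead of the robot, y to its left, z up, the work surface at z = 0. Lengths are in m, angles in rad, forces in N, time in s.
With the tool pointing down it reaches from about 0.3 to 0.75 m from the base axis. Payload 8.5 kg.
Tool frame: the origin (TCP) lies at the centre of the arm's flange, where the gripper is bolted on; the fingertips stand 173 mm ahead of it and the grasp point (between the pads) lies 155 mm ahead of it; z points along the fingers, y is the line along which they close (so a half turn about z gives the same grasp; the last joint's range is limited). The gripper opens to 85 mm and grips with 20 to 120 N. Pads are 22 mm wide; open, the fingers measure 114 mm over their backs; the gripper's body (76 mm by 85 mm) begins 54 mm behind the grasp point. The pads swing forward as they close: fully open they stand 13 mm farther back than shut.
Start: joints at [0.945, 0.381, 1.297, -0, 1.464, -0.215], TCP at [0.22, 0.504, 0.405] pointing down, gripper open.
Joint ranges: [-3.11, 3.11], [-0.89, 2.33], [0.22, 2.48], [-1.42, 4.56], [0.17, 2.85], [-2.88, 2.88]. Speed limits (rad/s): [2.39, 2.39, 3.14, 3.14, 3.14, 3.14].

INTERFACE

Orientations are given as [roll, pitch, yaw] about the fixed x, y, z axes, in that order (R = Rz(yaw) Ry(pitch) Rx(roll)).
In Python, from rig import state, camera, manip gives the robot as it stands.
- The arm moves only by the shell command python3 -m crank 'ROWS'. ROWS is JSON, a list of rows, each a list of 7 numbers: the shift along the tool's x, y, z in mm, then the turn, a rotation vector about the tool's x, y, z in rad, then the closure, from 0 (fully open) to 1 (shut). In form: [[x, y, z, rx, ry, rz, grip], ...]. A call has 1 to 20 rows; each row is the pose to reach, as a shift and turn from the pose commanded when the call began, along the tool's axes at that moment; what a row does not reach only later rows make up. A row lasts 1/8 s, in which the tool goes at most 62.5 mm and 10.7 degrees, less where a joint would pass 70% of its speed; a pose out of reach is approached as far as the arm can. A call with a gripper value outside its range is refused whole. The fingers move at their own pace and stop on an object; the grip force is fixed at half the most. Time passes only in rows, so rows that repeat a pose let the fingers close. It gives the time, the measured TCP pose, the force, the opening and the grip force at its end, in the units of the state.
- state(): the state, without advancing time (a new reading comes with each control period).
- camera(name): name is "side" or "top"; returns a dict with "image" (384x512x3 uint8, blue, green, red), "vfov" (degrees; the focal length in pixels is half the picture's height over the tangent of half this angle, whatever the lens; pixels are square), "cx", "cy" (the principal point, pixels), "R" (3x3) and "t" (3): a world point X has camera coordinates R X + t. Camera axes: x right, y down, z forward; pixel columns grow to the right and rows downward; lengths in m; the calibration is good to about 2 mm. A picture is of the moment at which its call begins. There is no depth.
- manip.sign_off(): hands the job in; it is judged then, once.
The state is a dict: "time_s": time; "joints": joint angles; "qvel": joint speeds; "joint_torque": joint torques, N m; "tcp_pos": TCP position; "orientation": TCP orientation; "force": force on the tool from outside, world axes, zero at the start; "ft_torque": the same for the moment, N m; "grip_width": finger opening in m; "grasp_force": force on a finger pad.
Only numpy, scipy, OpenCV 4.12 (cv2) and the standard library are available. Lean on these libraries where they do the work, as an engineer would, in place of code of your own. Each camera call takes 0.05 s, during which the arm holds its last target. There are 200 camera calls.

## Working session

There is one attempt and no reset: what is moved stays moved. The work goes in short steps, Python scripts to look and compute and a shell command to move; the robot and the scene stay as the last step left them, time stands still between calls to the robot, and variables do not carry over. Pictures are saved under pics/ and viewed, at most 10 in all, crops included, and the job is handed in when it is done.

```bash
ls; mkdir -p pics
python3 - <<'E'
from rig import state,camera
import cv2,numpy as np
s=state();print(s)
for n in("side","top"):
    c=camera(n);cv2.imwrite(f"pics/{n}0.png",c["image"]);np.savez(f"{n}0.npz",**c)
    print(n,c["vfov"],c["cx"],c["cy"],np.round(c["R"],4).tolist(),np.round(c["t"],4).tolist(),c.keys())
E
```

```text
pics
{'time_s': 0.0, 'joints': array([ 9.44711885e-01,  3.81207268e-01,  1.29824542e+00, -1.16134714e-05,
        1.46362391e+00, -2.15274959e-01]), 'qvel': array([ 0.00073026,  0.00051592,  0.00145141,  0.00051353, -0.00055075,
       -0.00067613]), 'joint_torque': array([ 3.04942096e-04, -4.48462951e+01, -2.31281447e+01, -1.38794426e-04,
        4.66598067e-03,  4.03353101e-05]), 'tcp_pos': array([0.21960904, 0.50420874, 0.40411072]), 'orientation': array([-3.14014050e+00, -3.05714857e-04,  2.73078420e+00]), 'force': array([ 0.23383561, -0.88805036,  0.11997908]), 'ft_torque': array([0.01041613, 0.01764087, 0.01934911]), 'grasp_force': 0.0, 'grip_width': 0.0853070961468621}
side 48.769190486426034 258.33003866068395 194.88594580194507 [[0.9545, -0.2982, -0.0069], [-0.1586, -0.4878, -0.8584], [0.2526, 0.8204, -0.5129]] [-0.5571, 0.2216, 1.1572] dict_keys(['image', 'vfov', 'cx', 'cy', 'R', 't'])
top 53.9282381752011 254.95314775994353 189.90061081188122 [[0.023, -0.9996, 0.0176], [-0.9925, -0.025, -0.1197], [0.1201, -0.0147, -0.9927]] [-0.0195, 0.5853, 1.178] dict_keys(['image', 'vfov', 'cx', 'cy', 'R', 't'])
```

View pics/side0.png

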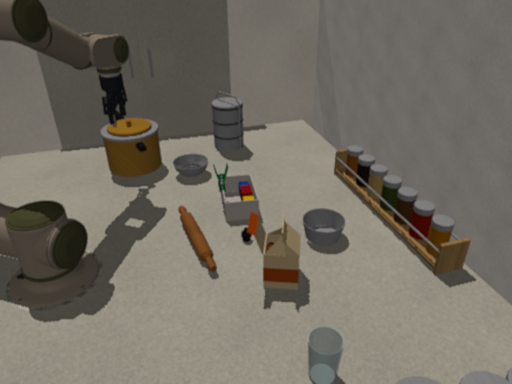

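View pics/top0.png

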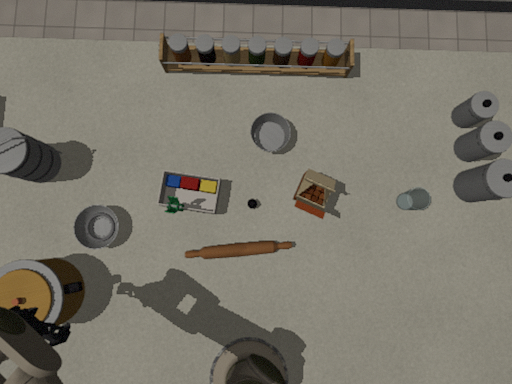

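The side view shows the carton at about (282,255), with its tab raised at (254,222), and the clip at (222,178) on the caddy. In the top view the carton is at (315,193) with its tab at (310,210), the clip at (175,205), and the whistle at (252,204). I'll enlarge both views.

Run:
```python
import cv2
a=cv2.imread("pics/top0.png")[160:235,150:350];cv2.imwrite("pics/topc.png",cv2.resize(a,None,fx=4,fy=4,interpolation=cv2.INTER_CUBIC))
a=cv2.imread("pics/side0.png")[150:300,200:320];cv2.imwrite("pics/sidec.png",cv2.resize(a,None,fx=4,fy=4,interpolation=cv2.INTER_CUBIC))
```

```text
(no output)
```

View pics/topc.png

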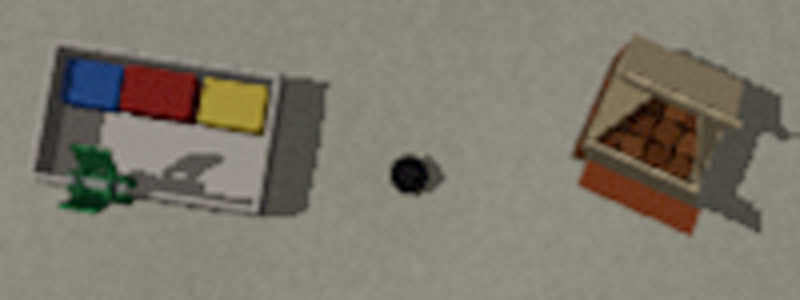

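View pics/sidec.png

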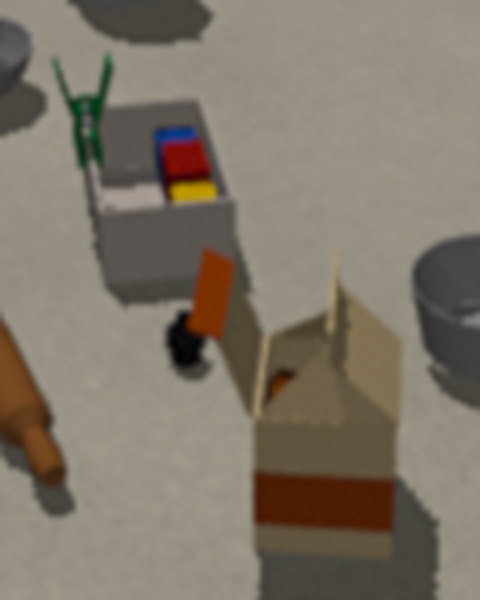

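The top crop shows the fin's top edge running from (622,73) to (742,124) and the tab's outer edge from (580,186) to (694,234). The caddy rim corners are at (60,46), (280,75), (265,213) and (37,180). In the side crop the clip's handle tops are at (57,60) and (110,57), its pivot is near (88,102), and the tab's top edge is (207,250)–(233,262). Next I'll cast rays through these.

```bash
cat > h.py <<'E'
import numpy as np
from rig import state,camera
from scipy.spatial.transform import Rotation as Rn
C={n:dict(np.load(f"{n}0.npz")) for n in("side","top")}
OFF={"top":(150,160),"side":(200,150)}
def ray(n,p,crop=True,c=None):
    c=c or C[n];p=np.array(p,float)
    if crop:p=(p+.5)/4-.5+np.array(OFF[n])
    f=c["image"].shape[0]/2/np.tan(np.radians(c["vfov"])/2)
    d=c["R"].T@np.array([(p[0]-c["cx"])/f,(p[1]-c["cy"])/f,1]);return -c["R"].T@c["t"],d/np.linalg.norm(d)
def onz(n,p,z,**k):
    o,d=ray(n,p,**k);return o+d*(z-o[2])/d[2]
def tri(a,b,**k):
    (o,d),(q,e)=ray("top",a,**k),ray("side",b,**k)
    s=np.linalg.lstsq(np.c_[d,-e],q-o,rcond=None)[0];A,B=o+d*s[0],q+e*s[1]
    return (A+B)/2,np.linalg.norm(A-B)
E
cat > m.py <<'E'
from h import *
import cv2
np.set_printoptions(precision=4,suppress=True)
a,b=onz("top",(622,73),.18),onz("top",(742,124),.18)
print("fin",a,b,np.linalg.norm(a-b),(a+b)/2,"yaw",np.arctan2(*(a-b)[:2][::-1])-np.pi/2)
# side view: fin near end top
print("fin near end",tri((742,124),(335,252)), onz("side",(335,252),.18))
r=[onz("top",p,.07) for p in((60,46),(280,75),(265,213),(37,180))]
print("caddy",*r,[np.linalg.norm(r[i]-r[i-1]) for i in range(4)],"mid -x rim",(r[2]+r[3])/2,"yaw",np.arctan2(*(r[3]-r[2])[:2][::-1])-np.pi/2)
print("tab near",tri((694,234),(233,262)),"far",tri((580,186),(207,250)))
print("roof corners side .11",onz("side",(257,417),.11),onz("side",(396,418),.11))
print("carton base side",onz("side",(260,556),0),onz("side",(392,556),0))
im=C["top"]["image"].astype(int);B,G,Rr=im[...,0],im[...,1],im[...,2]
for n in("top","side"):
    im=C[n]["image"].astype(int);B,G,Rr=im[...,0],im[...,1],im[...,2]
    m=(G>Rr+25)&(G>B+15);x0,y0=OFF[n];m=m[y0:y0+75,x0:x0+60]
    print(n);print("\n".join("".join(".#"[v] for v in row) for row in m[(30 if n=="top" else 10):(60 if n=="top" else 45),:40]))
for p in((57,60),(110,57)): print("handle side at z",[onz("side",p,z) for z in(.14,.148)])
E
python3 m.py
```

```text
fin [ 0.6061 -0.1452  0.18  ] [ 0.5717 -0.2308  0.18  ] 0.09226903157468305 [ 0.5889 -0.188   0.18  ] yaw -0.38212794891860336
fin near end (array([ 0.5718, -0.2216,  0.2281]), np.float64(0.012446898021416982)) [ 0.6048 -0.153   0.18  ]
caddy [0.6334 0.279  0.07  ] [0.6149 0.1065 0.07  ] [0.5067 0.1144 0.07  ] [0.528  0.2913 0.07  ] [np.float64(0.10609844943741908), np.float64(0.17349471967045363), np.float64(0.10844186075025404), np.float64(0.178186630354865)] mid -x rim [0.5174 0.2028 0.07  ] yaw -0.1196408916100633
tab near (array([ 0.5068, -0.1937,  0.2157]), np.float64(0.032185438826197704)) far (array([ 0.5272, -0.1172,  0.1746]), np.float64(0.0040169116568432054))
roof corners side .11 [ 0.5319 -0.2147  0.11  ] [ 0.6142 -0.2422  0.11  ]
carton base side [ 0.5316 -0.222   0.    ] [ 0.6138 -0.2483 -0.    ]
topTraceback (most recent call last):
  File "m.py", line 17, in <module>
    print(n);print("\n".join("".join(".#"[v] for v in row) for row in m[(30 if n=="top" else 10):(60 if n=="top" else 45),:40]))
                   ~~~~~~~~~^^^^^^^^^^^^^^^^^^^^^^^^^^^^^^^^^^^^^^^^^^^^^^^^^^^^^^^^^^^^^^^^^^^^^^^^^^^^^^^^^^^^^^^^^^^^^^^^^^^
  File "m.py", line 17, in <genexpr>
    print(n);print("\n".join("".join(".#"[v] for v in row) for row in m[(30 if n=="top" else 10):(60 if n=="top" else 45),:40]))
                             ~~~~~~~^^^^^^^^^^^^^^^^^^^^^^
  File "m.py", line 17, in <genexpr>
    print(n);print("\n".join("".join(".#"[v] for v in row) for row in m[(30 if n=="top" else 10):(60 if n=="top" else 45),:40]))
                                     ~~~~^^^
TypeError: string indices must be integers, not 'numpy.bool'
```

```bash
cat >> h.py <<'E'
def go(x,y,z,yaw):
    s=state();R0=Rn.from_euler("xyz",s["orientation"]);R1=Rn.from_euler("xyz",[np.pi,0,yaw])
    d=R0.inv().apply(np.array([x,y,z])-s["tcp_pos"])*1000;r=(R0.inv()*R1).as_rotvec()
    print("shift mm",d.round(1),"rv",r.round(3))
def CX(x,y,c=(.5885,-.19),th=-.36):
    return c[0]+x*np.cos(th)-y*np.sin(th),c[1]+x*np.sin(th)+y*np.cos(th)
E
sed -i 's/".#"\[v\]/".#"[int(v)]/' m.py; python3 m.py|tail -72
python3 - <<'E'
from h import *
print(tri((580,186),(207,250)),tri((694,234),(190,330)))
go(*CX(-.12,0),.405,np.pi-.36)
E
```

```text
tab near (array([ 0.5068, -0.1937,  0.2157]), np.float64(0.032185438826197704)) far (array([ 0.5272, -0.1172,  0.1746]), np.float64(0.0040169116568432054))
roof corners side .11 [ 0.5319 -0.2147  0.11  ] [ 0.6142 -0.2422  0.11  ]
carton base side [ 0.5316 -0.222   0.    ] [ 0.6138 -0.2483 -0.    ]
top
........................................
........................................
........................................
........................................
........................................
........................................
..................#####.................
..................######................
...................########.............
...................########.............
....................########............
....................########............
...................######.###...........
.................############...........
.......................#########........
...................#.......#..####......
.................#.##......#....##......
.................########.##............
..................##########.#..........
..................
[... 1578 characters left out ...]
.......
....................#...#...............
....................#...#...............
....................#...................
........................................
........................................
........................................
........................................
handle side at z [array([0.507 , 0.2508, 0.14  ]), array([0.5041, 0.2351, 0.148 ])]
handle side at z [array([0.5506, 0.2424, 0.14  ]), array([0.5471, 0.2268, 0.148 ])]
(array([ 0.52720856, -0.11723333,  0.17460902]), np.float64(0.0040169116568432054)) (array([ 0.49384062, -0.19812832,  0.17384199]), np.float64(0.0011967182643661401))
shift mm [-4.956e+02 -4.953e+02 -3.000e-01] rv [-0.001 -0.    -0.051]
```

```bash
python3 -m crank '[[-496,-495,0,0,0,-0.06,0.5],[-496,-495,0,0,0,-0.06,1],[-496,-495,0,0,0,-0.06,1],[-496,-495,0,0,0,-0.06,1],[-496,-495,0,0,0,-0.06,1],[-496,-495,0,0,0,-0.06,1],[-496,-495,0,0,0,-0.06,1],[-496,-495,0,0,0,-0.06,1],[-496,-495,0,0,0,-0.06,1],[-496,-495,0,0,0,-0.06,1],[-496,-495,0,0,0,-0.06,1],[-496,-495,0,0,0,-0.06,1],[-496,-495,0,0,0,-0.06,1],[-496,-495,0,0,0,-0.06,1],[-496,-495,0,0,0,-0.06,1]]'
python3 - <<'E'
from h import *
import cv2
a=C["top"]["image"][188:222,158:190];b=C["side"]["image"][158:196,208:232]
k=12
A=cv2.resize(a,None,fx=k,fy=k,interpolation=cv2.INTER_CUBIC);B=cv2.resize(b,None,fx=k,fy=k,interpolation=cv2.INTER_CUBIC)
o=np.zeros((460,700,3),np.uint8);o[:A.shape[0],:A.shape[1]]=A;o[:B.shape[0],400:400+B.shape[1]]=B
cv2.imwrite("pics/clip.png",o)
go(*CX(-.12,0,th=-.37),.336,np.pi-.37)
E
```

```text
time_s: 1.98
tcp_pos: [0.4764, -0.1464, 0.4051]
orientation: [3.142, 0.0, 2.792]
force: [0.1, 0.7, 1.4]
grip_width: 0.0004
grasp_force: 0.0
shift mm [-0.3 -0.2 69.1] rv [0.    0.    0.021]
```

View pics/clip.png

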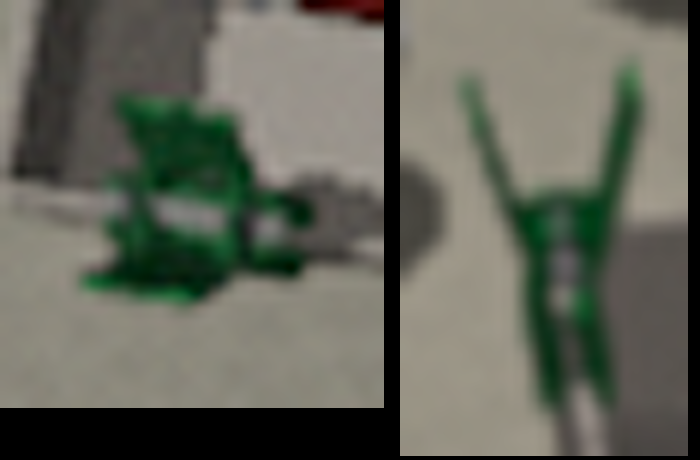

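The zoomed crop shows handle top edges in the top view at (120,100)–(235,118) and (82,282)–(200,298). In the side view the handle tops are at (468,80) and (630,68).

```bash
python3 -m crank '[[0,0,69,0,0,0.02,1],[0,0,69,0,0,0.02,1],[-20,0,69,0,0,0.02,1],[-35,0,69,0,0,0.02,1],[-50,0,69,0,0,0.02,1],[-60,0,69,0,0,0.02,1],[-70,0,69,0,0,0.02,1],[-80,0,69,0,0,0.02,1],[-85,0,69,0,0,0.02,1],[-90,0,69,0,0,0.02,1],[-95,0,69,0,0,0.02,1],[-95,0,69,0,0,0.02,1],[-98,0,69,0,0,0.02,1],[-98,0,69,0,0,0.02,1]]'
python3 - <<'E'
from h import *
import cv2
np.set_printoptions(precision=4,suppress=True)
f=lambda p,o:(np.array(p)+.5)/12-.5+np.array(o)
T=[f(p,(158,188)) for p in((120,100),(235,118),(82,282),(200,298))]
P=[onz("top",p,.148,crop=False) for p in T];print(*P,sum(P)/4)
S=[onz("side",f(p,(208,158)),.148,crop=False) for p in((68,80),(230,68))];print(*S,sum(S)/2)
for n in("side","top"):
    c=camera(n)
    if n=="side": cv2.imwrite("pics/s1.png",cv2.resize(c["image"][180:300,200:330],None,fx=4,fy=4,interpolation=cv2.INTER_CUBIC))
E
```

```text
time_s: 3.72
tcp_pos: [0.5688, -0.1814, 0.3357]
orientation: [-3.142, 0.0, 2.771]
force: [-0.2, 0.2, -0.1]
grip_width: 0.0
grasp_force: 0.0
[0.5481 0.2491 0.148 ] [0.5444 0.2212 0.148 ] [0.504  0.2559 0.148 ] [0.5008 0.2275 0.148 ] [0.5243 0.2384 0.148 ]
[0.5026 0.2388 0.148 ] [0.547  0.2321 0.148 ] [0.5248 0.2354 0.148 ]
```

View pics/s1.png

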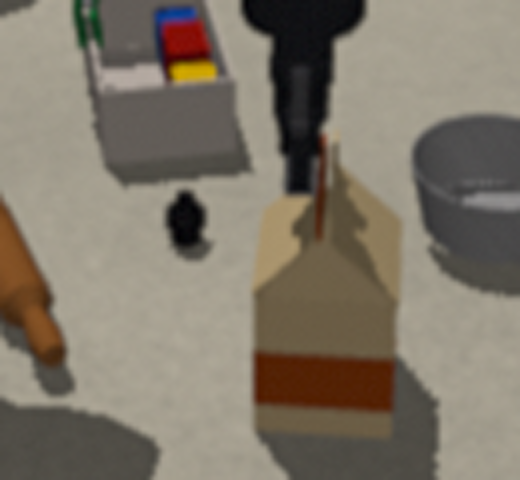

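The side crop shows the panel nearly shut, with the rust fin at x≈322 and the standing fin at x≈335. I'll creep forward while watching the force.

```bash
python3 -m crank '[[-2,0,0,0,0,0,1],[-4,0,0,0,0,0,1],[-4,0,0,0,0,0,1]]'; python3 -m crank '[[-1,0,0,0,0,0,1],[-2,0,0,0,0,0,1],[-2,0,0,0,0,0,1]]';python3 -m crank '[[-1,0,0,0,0,0,1],[-1,0,0,0,0,0,1]]'
```

```text
time_s: 4.2
tcp_pos: [0.5726, -0.1829, 0.3357]
orientation: [3.142, 0.0, 2.771]
force: [-0.3, -0.7, -0.5]
grip_width: 0.0001
grasp_force: 0.0
time_s: 4.58
tcp_pos: [0.5737, -0.1832, 0.3355]
orientation: [-3.142, -0.004, 2.771]
force: [-6.9, 2.9, 3.1]
grip_width: 0.0001
grasp_force: 3.6
time_s: 4.82
tcp_pos: [0.5742, -0.1834, 0.3354]
orientation: [-3.142, -0.006, 2.771]
force: [-9.7, 3.3, 3.1]
grip_width: 0.0001
grasp_force: 5.6
```

```bash
python3 -m crank '[[5,0,0,0,0,0,1],[40,0,0,0,0,0,1],[60,0,-50,0,0,0,1],[60,0,-100,0,0,0,1],[60,0,-110,0,0,0,0.5],[60,0,-110,0,0,0,0]]'
python3 - <<'E'
from h import *
go(.5245,.2365,.405,np.pi/2-.13)
E
```

```text
time_s: 5.58
tcp_pos: [0.5193, -0.1621, 0.4457]
orientation: [-3.142, 0.001, 2.771]
force: [-0.1, 1.2, 0.5]
grip_width: 0.0355
grasp_force: 0.0
shift mm [139.6 373.4  40.5] rv [1.00e-03 1.00e-03 1.33e+00]
```

```bash
python3 -m crank '[[140,373,40,0,0,1.33,0],[140,373,40,0,0,1.33,0],[140,373,40,0,0,1.33,0],[140,373,40,0,0,1.33,0],[140,373,40,0,0,1.33,0],[140,373,40,0,0,1.33,0],[140,373,40,0,0,1.33,0],[140,373,40,0,0,1.33,0],[140,373,40,0,0,1.33,0],[140,373,40,0,0,1.33,0],[140,373,40,0,0,1.33,0]]'
python3 - <<'E'
from h import *
import cv2
cs={n:camera(n) for n in("top","side")}
for n,c in cs.items(): np.savez(f"{n}1.npz",**c)
a=cs["top"]["image"][165:220,290:345];b=cs["side"]["image"][195:270,245:310]
A=cv2.resize(a,None,fx=7,fy=7,interpolation=cv2.INTER_CUBIC);B=cv2.resize(b,None,fx=6,fy=6,interpolation=cv2.INTER_CUBIC)
o=np.zeros((460,790,3),np.uint8);o[:A.shape[0],:A.shape[1]]=A;o[:B.shape[0],400:400+B.shape[1]]=B
cv2.imwrite("pics/c1.png",o)
go(.5245,.2365,.289,np.pi/2-.13)
E
```

```text
time_s: 6.95
tcp_pos: [0.5242, 0.2355, 0.4055]
orientation: [-3.141, 0.0, 1.441]
force: [0.2, -0.7, -0.5]
grip_width: 0.0854
grasp_force: 0.0
shift mm [  0.9   0.2 116.7] rv [ 0. -0. -0.]
```

View pics/c1.png

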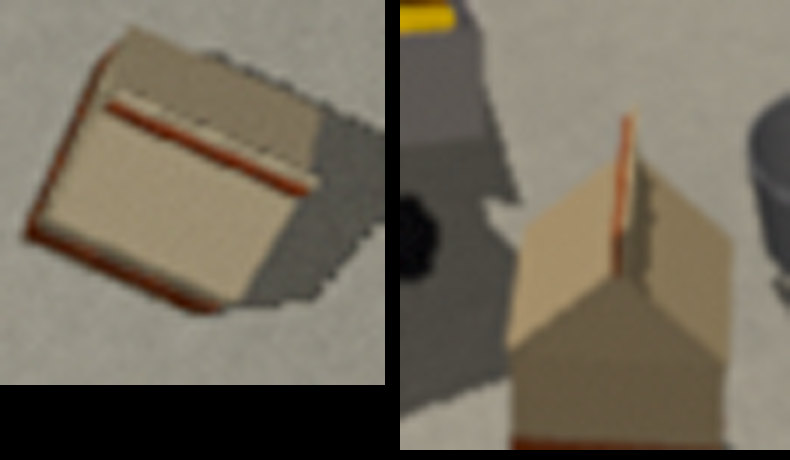

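The picture shows the panel shut, with the red fin lying flat against the cream fin. The double fin runs from (110,100) to (316,186) in the top crop. Next I'll grasp the clip.

```bash
python3 -m crank '[[1,0,50,0,0,0,0],[1,0,95,0,0,0,0],[1,0,116,0,0,0,0],[1,0,116,0,0,0,0],[1,0,116,0,0,0,0.2],[1,0,116,0,0,0,0.35],[1,0,116,0,0,0,0.5],[1,0,116,0,0,0,0.65],[1,0,116,0,0,0,0.8],[1,0,116,0,0,0,1],[1,0,116,0,0,0,1],[1,0,116,0,0,0,1],[1,0,116,0,0,0,1]]'
python3 - <<'E'
from h import *
np.set_printoptions(precision=4,suppress=True)
f=lambda p:(np.array(p)+.5)/7-.5+np.array((290,165))
a,b=onz("top",f((110,100)),.178,crop=False),onz("top",f((316,186)),.178,crop=False)
print(a,b,(a+b)/2,np.linalg.norm(a-b),np.arctan2(*(a-b)[:2][::-1])-np.pi/2)
g=lambda p:(np.array(p)+.5)/6-.5+np.array((245,195))
print(onz("side",g((230,112)),.178,crop=False),onz("side",g((219,275)),.154,crop=False))
E
```

```text
time_s: 8.68
tcp_pos: [0.5241, 0.2372, 0.2897]
orientation: [-3.142, -0.0, 1.441]
force: [0.7, 0.5, -0.7]
grip_width: 0.0204
grasp_force: 62.7
[ 0.6036 -0.146   0.178 ] [ 0.5704 -0.2301  0.178 ] [ 0.587  -0.1881  0.178 ] 0.09042202462699175 -0.37554331197270874
[ 0.6038 -0.1525  0.178 ] [ 0.571  -0.2302  0.154 ]
```

```bash
python3 -m crank '[[0,0,-15,0,0,0,1],[0,0,-40,0,0,0,1],[0,0,-80,0,0,0,1],[0,0,-120,0,0,0,1],[0,0,-160,0,0,0,1],[0,0,-160,0,0,0,1],[0,0,-160,0,0,0,1]]'
python3 - <<'E'
from h import *
import cv2
cs={n:camera(n) for n in("top","side")}
for n,c in cs.items(): np.savez(f"{n}2.npz",**c)
a=cs["top"]["image"][170:230,130:190];b=cs["side"]["image"][95:170,190:255]
A=cv2.resize(a,None,fx=6,fy=6,interpolation=cv2.INTER_CUBIC);B=cv2.resize(b,None,fx=6,fy=6,interpolation=cv2.INTER_CUBIC)
o=np.zeros((460,790,3),np.uint8);o[:A.shape[0],:A.shape[1]]=A;o[:B.shape[0],400:400+B.shape[1]]=B
cv2.imwrite("pics/c2.png",o)
go(.587,-.189,.45,np.pi/2-.373)
E
```

```text
time_s: 9.55
tcp_pos: [0.5239, 0.2372, 0.4495]
orientation: [-3.141, 0.0, 1.441]
force: [-0.7, -0.4, -1.7]
grip_width: 0.0203
grasp_force: 62.7
shift mm [-414.5  117.6   -1.2] rv [-0.002  0.001  0.243]
```

View pics/c2.png

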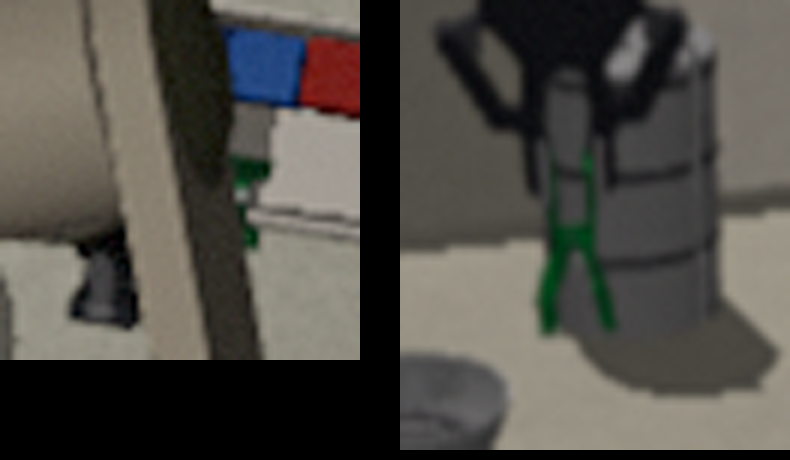

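The clip is held open in the fingers, with its pivot at (572,238) and jaw tips at (548,330) and (608,328) in the picture. I'll check its height and then move over the carton.

```bash
python3 - <<'E'
from h import *
g=lambda p:(np.array(p)+.5)/6-.5+np.array((190,95))
for z in(.25,.256,.262): print(z,onz("side",g((172,238)),z,crop=False).round(4))
for p in((148,330),(208,328)): print(onz("side",g(p),.216,crop=False).round(4))
E
python3 -m crank '[[-414,118,-1,0,0,0.243,1],[-414,118,-1,0,0,0.243,1],[-414,118,-1,0,0,0.243,1],[-414,118,-1,0,0,0.243,1],[-414,118,-1,0,0,0.243,1],[-414,118,-1,0,0,0.243,1],[-414,118,-1,0,0,0.243,1],[-414,118,-1,0,0,0.243,1],[-414,118,-1,0,0,0.243,1],[-414,118,-1,0,0,0.243,1],[-414,118,-1,0,0,0.243,1]]'
python3 - <<'E'
from h import *
import cv2
cs={n:camera(n) for n in("top","side")}
for n,c in cs.items(): np.savez(f"{n}3.npz",**c)
a=cs["top"]["image"][165:220,290:345];b=cs["side"]["image"][170:245,250:315]
A=cv2.resize(a,None,fx=7,fy=7,interpolation=cv2.INTER_CUBIC);B=cv2.resize(b,None,fx=6,fy=6,interpolation=cv2.INTER_CUBIC)
o=np.zeros((460,790,3),np.uint8);o[:A.shape[0],:A.shape[1]]=A;o[:B.shape[0],400:400+B.shape[1]]=B
cv2.imwrite("pics/c3.png",o)
go(.587,-.189,.394,np.pi/2-.373)
E
```

```text
0.25 [0.5263 0.2425 0.25  ]
0.256 [0.5235 0.2284 0.256 ]
0.262 [0.5206 0.2142 0.262 ]
[0.5029 0.2047 0.216 ]
[0.5336 0.1972 0.216 ]
time_s: 11.02
tcp_pos: [0.5875, -0.1874, 0.451]
orientation: [3.141, -0.0, 1.199]
force: [0.8, -0.4, -1.0]
grip_width: 0.0204
grasp_force: 62.7
shift mm [-1.3 -0.  56.9] rv [0.    0.    0.001]
```

View pics/c3.png

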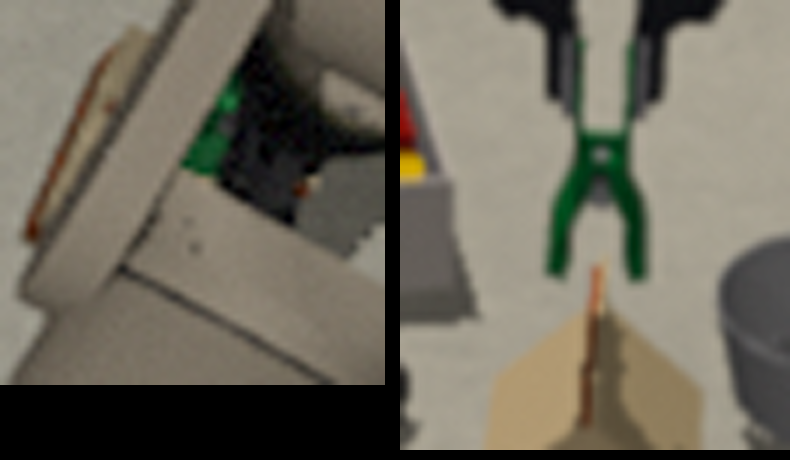

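The picture shows the open jaws at (557,280) and (636,280), straddling the fin line that runs from (598,262) down to (587,425), so the clip is well centred. I'll lower it.

```bash
python3 -m crank '[[-1,0,10,0,0,0,1],[-1,0,22,0,0,0,1],[-1,0,34,0,0,0,1],[-1,0,46,0,0,0,1],[-1,0,57,0,0,0,1],[-1,0,57,0,0,0,1],[-1,0,57,0,0,0,1],[-1,0,57,0,0,0,1]]'
python3 - <<'E'
from h import *
import cv2
c=camera("side");np.savez("side4.npz",**c)
cv2.imwrite("pics/c4.png",cv2.resize(c["image"][180:260,240:320],None,fx=7,fy=7,interpolation=cv2.INTER_CUBIC))
E
```

```text
time_s: 12.12
tcp_pos: [0.5871, -0.1895, 0.3943]
orientation: [3.141, 0.0, 1.198]
force: [0.8, 0.5, -0.5]
grip_width: 0.0204
grasp_force: 62.7
```

View pics/c4.png

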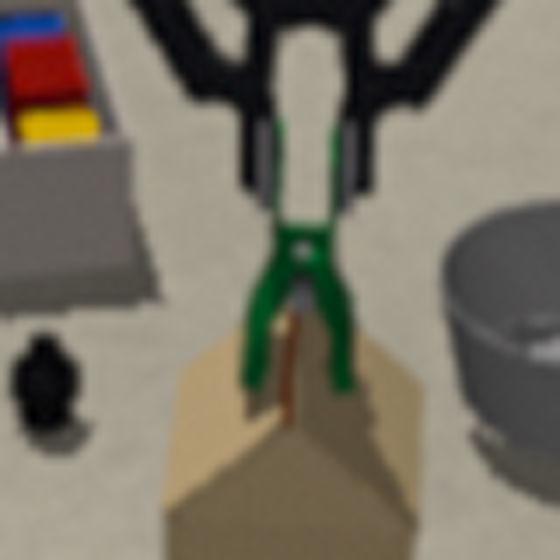

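The picture shows the jaws' inner edges at x≈268 and x≈330, with the double fin at x≈285–298 between them and daylight on both sides. I'll do one numeric check along the fins before handing in.

Run:
```python
from h import *
c=dict(np.load("side4.npz"));th=-.373
g=lambda p:(np.array(p)+.5)/7-.5+np.array((240,180))
ux=np.array([np.cos(th),np.sin(th),0]);uy=np.array([-np.sin(th),np.cos(th),0]);F=np.array([.587,-.189,0])
# intersect with the clip's near end plane (carton y=-23 mm), get carton x, z ; and pin at z=.2005
for p in((268,388),(332,390),(290,390),(303,248)):
    o,d=ray("side",g(p),crop=False,c=c);X=o+d*((-.023-(o-F)@uy)/(d@uy));print(p,"x",round((X-F)@ux,4),"z",round(X[2],4))
X=onz("side",g((303,248)),.2005,crop=False,c=c);print("pin end y",(X-F)@uy)
print(state()["force"])
```

```text
(268, 388) x -0.0084 z 0.1544
(332, 390) x 0.0143 z 0.1545
(290, 390) x -0.0006 z 0.1539
(303, 248) x 0.0027 z 0.2144
pin end y -0.0020228081670475794
[-0.67134559 -0.05561667 -0.56611014]
```

```bash
python3 -m crank '[[0,-1,0,0,0,0,1],[0,-1.5,0,0,0,0,1],[0,-1.5,0,0,0,0,1],[0,-1.5,0,0,0,0,1],[0,-1.5,0,0,0,0,1]]' && python3 -c "
from rig import manip
print(manip.sign_off())"
```

```text
time_s: 12.8
tcp_pos: [0.5857, -0.189, 0.3937]
orientation: [-3.142, -0.0, 1.198]
force: [-0.2, 0.8, -0.7]
grip_width: 0.0206
grasp_force: 62.7
the job is handed in; nothing more can be done
None
```

The roof panel is shut and the clip is held squeezed open around the middle of the double fin, apparently clear of the carton; I handed the job in at 12.8 s, and no verdict came back.

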